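# Swing the measuring head round to its station and settle it there

### The job

Swing the heavy measuring head on its free-running boom round to the station plate and leave it standing still there by itself for at least four seconds, its white line over the green strip and your hand off it. Push it only on the dark rubber bumper, which is sprung, and gently, as a knock would upset the detector: do not touch the glass lid or the white boom arm, do not let it swing fast and never let it come near its end stops. Leave the multimeter, the jars and the tray on the bench where they are.

Things in the scene. Friction and masses are not known exactly. Their poses are not given: they have to be found in the camera images.
- boom (a joint): boom angle about the stand's vertical column axis, rad; 0 = along the stand's -x axis; grows counterclockwise seen from above (the head goes to the robot's right, -y). Starts at -0.75 to -0.55. End stops at +-1.15: keep within +-1.0. Ball bearings: damping 0.02 N m s/rad, dry friction 0.0012 N m; inertia nominally 0.31 kg m2, +-30 percent: it coasts far. Keep it below 0.5 rad/s.
- bumper (a joint): sideways deflection of the bumper drum on its springs, as an angle about the column axis, rad; 0 = centred on the head, positive = pushed ahead in the direction of growing boom angle; range +-0.09. Stiffness 12.3 N m/rad, i.e. 120 N/m at the head, lightly damped (0.22 N m s/rad; drum 0.28 kg): run into a still obstacle, the head springs back.
- head (a point): centre of the round measuring head (3 kg nominal) at the boom's end, 320 mm from the column axis, 70 mm above the table; x axis along the boom towards the column. Around it is the bumper drum, a dark rubber upright cylinder of 65 mm radius (too wide to grip), 45 to 95 mm above the table, on sideways springs: the only place to push; knocks over 10 N are not allowed.
- lid: glass lid on top of the bumper drum, not to be touched: 62 mm radius, 95 to 110 mm above the table, white radial line on its outer half. Origin on the column axis at table height; -x points to its centre, 320 mm away.
- beam: white boom arm from the column to the head, not to be touched: 54 mm wide, 58 to 92 mm above the table, with a round cap of 80 mm across and 104 mm high on the column. Origin on the column axis at table height; -x points to the head.
- stand: the fixed stand with the column on which the boom turns, foot 150 x 170 mm, 16 mm high; origin on the column axis at table height; its -x axis is the direction of boom angle 0, z up.
- station: the fixed station plate under the head's path, aluminium 170 x 200 mm, 6 mm high, with a green strip 70 mm wide running outward; origin on the column axis at table height, its -x axis points along the middle of the green strip. It lies 0.1 to 0.55 rad past boom angle 0, on the right.
- station_mark (a point): where the head's centre must come to rest: on the middle line of the green strip, 320 mm from the column axis, 70 mm above the table.
- multimeter: loose yellow multimeter lying on the bench, 190 x 90 x 36 mm, to be left alone; origin under its centre
- jar: loose sample jar, 64 mm across, 75 mm high, blue cap, to be left alone; origin under its centre
- tray: loose white divided tray, 120 x 160 x 30 mm, to be left alone; origin under its centre
- jar2: loose small jar, 52 mm across, 60 mm high, red cap, to be left alone; origin under its centre

How it is judged:
On the way:
1. the head stands still over the station by itself, nothing touching it (horizontal distance between head and station_mark below 0.032 m and velocity of joint boom between -0.025 and 0.025 rad/s and contact force between boom and anything else below 0.05 N), for 3 s.
At the end, for the whole second after the job is handed in: The head's centre is within 32 mm (0.1 rad) of the station mark, the boom turns slower than 0.025 rad/s and nothing touches it; this has lasted 3 s before the program ends and lasts through the second after (all of step 1).
It fails at once if the boom swings fast (above 0.6 rad/s) (velocity of joint boom above 0.6 rad/s or velocity of joint boom below -0.6 rad/s).
It fails at once if the boom comes to its end stops (beyond 1.08 rad) (value of joint boom above 1.08 rad or value of joint boom below -1.08 rad).
It fails at once if the head is knocked (more than 12 N) (contact force between boom and anything else above 12 N).
It fails at once if the glass lid or the boom arm is touched (contact force between any of lid, beam and anything else above 0.5 N).
It fails at once if another thing on the bench is moved (distance of any of multimeter, jar, tray, jar2 from where it was at the start of the episode above 0.03 m).
It also fails if it takes over 51 s, if anything falls off the work surface, if the arm or the gripper's body presses on something with over 40 N, if the wrist force passes 120 N, or if a joint passes its speed limit or range.

### The arm

A 7-joint arm with a two-finger parallel gripper is mounted at the origin on the work surface. World frame = base frame: x ahead of the robot, y to its left, z up, the work surface at z = 0. Lengths are in m, angles in rad, forces in N, time in s.
With the tool pointing down it reaches from about 0.4 to 0.875 m from the base axis. Payload 6.5 kg.
Tool frame: the origin (TCP) lies on the centre line of the jaws, within the pads' length; the fingertips stand 19 mm ahead of it and the grasp point (between the pads) is the TCP; z points along the fingers, y is the line along which they close (so a half turn about z gives the same grasp; the last joint's range is limited). The gripper opens to 88 mm and grips with 3 to 60 N. Pads are 18 mm wide; open, the fingers measure 123 mm over their backs; the gripper's body (75 mm by 187 mm) begins 45 mm behind the grasp point.
Start: joints at [1.207, 0.536, -0.004, 1.538, 0.003, 1.067, -0.071], TCP at [0.191, -0.621, 0.258] pointing down, gripper open.
Joint ranges: [-2.7, 2.7], [-0.37, 2.16], [-1.27, 1.26], [0.24, 2.4], [-1.31, 4.45], [0.19, 1.91], [-2.76, 2.76]. Speed limits (rad/s): [2.39, 2.39, 3.14, 3.14, 3.14, 3.14, 3.14].

### API

Orientations are given as a unit quaternion [w, x, y, z].
In Python, from bench import env, eyes gives the robot as it stands.
- The arm moves only by the tool jog_arm, never from a script. Its argument "increments" is a list that holds one entry, the list of rows, each a list of 7 numbers: the closure, from 0 (fully open) to 1 (shut), then the shift along the tool's x, y, z in m, then the turn, a rotation vector about the tool's x, y, z in degrees. A call has 1 to 10 rows; each row is the pose to reach, as a shift and turn from the pose commanded when the call began, along the tool's axes at that moment; what a row does not reach only later rows make up. A row lasts 1/10 s, in which the tool goes at most 50 mm and 8.59 degrees, less where a joint would pass 70% of its speed; a pose out of reach is approached as far as the arm can. A call with a gripper value outside its range is refused whole. The fingers move at their own pace and stop on an object; "newtons" is the grip in N (left out, the last holds). Time passes only in rows, so rows that repeat a pose let the fingers close. It gives the time, the measured TCP pose, the force, the opening and the grip force at its end, in the units of the state.
- env.read_state(): the state, without advancing time (a new reading comes with each control period).
- eyes.get_image(name): name is "scene" or "top"; returns a dict with "image" (400x640x3 uint8, red, green, blue), "range_z" (400x640 float32, m along the optical axis (not along the pixel's ray), 0 where there is no reading), "K" (3x3 intrinsics, pixels), "xyz" and "attitude" of the camera in the world. Camera axes: x right, y up, looking along -z (the intrinsics and any distortion apply to the point x, -y, -z); pixel columns grow to the right and rows downward; lengths in m; the calibration is good to about 2 mm. A picture is of the moment at which its call begins.
- env.job_done(): hands the job in; it is judged then, once.
The state is a dict: "t": time; "joints": joint angles; "qvel": joint speeds; "effort": joint torques, N m; "ee_pos": TCP position; "eef_rot": TCP orientation; "force": force on the tool from outside, world axes, zero at the start; "wrist_torque": the same for the moment, N m; "width": finger opening in m; "grasp_force": force on a finger pad.
Only numpy, scipy, OpenCV 4.12 (cv2) and the standard library are available. Lean on these libraries where they do the work, as an engineer would, in place of code of your own. Each camera call takes 0.05 s, during which the arm holds its last target. There are 200 camera calls.

## Working session

There is one attempt and no reset: what is moved stays moved. The work goes in short steps, Python scripts to look and compute and a tool call to move; the robot and the scene stay as the last step left them, time stands still between calls to the robot, and variables do not carry over. Pictures are saved under pics/ and viewed, at most 10 in all, crops included, and the job is handed in when it is done.

Besides the shell and the picture viewer there is one more tool, called after "Emit:" as a command line: name --argument value ..., lists and objects as JSON in quotes. jog_arm: Moves the arm, as the interface text tells. Its arguments: {"type":"object","properties":{"increments":{"type":"array","items":{"type":"array","items":{"type":"array","items":{"type":"number"}}}},"newtons":{"type":"number"}},"required":["increments"]}

```bash
mkdir -p pics
cat > h.py <<'E'
from bench import env, eyes
import numpy as np, cv2
from scipy.spatial.transform import Rotation as R
def shot(n,f=None):
    d=eyes.get_image(n)
    if f: cv2.imwrite('pics/'+f,d['image'][:,:,::-1])
    return d
def rot(d):
    a=np.array(d['attitude'],float)
    if a.shape==(3,3): return a
    return R.from_quat(a,scalar_first=True).as_matrix()
def world(d,u,v,z=None):
    K=np.array(d['K']);r=np.array([(u-K[0,2])/K[0,0],-(v-K[1,2])/K[1,1],-1.])
    w=rot(d)@r;p=np.array(d['xyz'])
    s=d['range_z'][int(v),int(u)] if z is None else (z-p[2])/w[2]
    return p+s*w
E
python3 - <<'E'
from h import *
d=shot('top','t1.png');print(d['K'],d['xyz'],d['attitude'],[k for k in d])
d=shot('scene','s1.png');print(d['xyz'],d['attitude'])
print(env.read_state())
E
```

```text
[[440.90404998   0.         318.02079429]
 [  0.         440.90404998 198.65255284]
 [  0.           0.           1.        ]] [0.36069936 0.01627899 1.24000262] [-0.70179443 -0.07131569  0.05517512  0.7066501 ] ['image', 'range_z', 'K', 'xyz', 'attitude']
[1.32856281 0.09350447 1.06236733] [0.65288946 0.21260519 0.23419292 0.68825   ]
{'t': 0.1, 'joints': array([ 1.20679694,  0.53706619, -0.00443157,  1.53877582,  0.00259931,
        1.06728693, -0.07119997]), 'qvel': array([-1.58931229e-03, -9.93911733e-04,  4.24850338e-04, -1.15583953e-03,
       -5.03618535e-07, -1.66388846e-03, -1.82747003e-04]), 'effort': array([ 1.95474626e-03, -5.72087610e+01,  9.93413553e-01, -2.52230340e+01,
       -5.62081765e-02,  1.34464796e-02,  4.09060817e-05]), 'ee_pos': array([ 0.19055341, -0.62089401,  0.25694184]), 'eef_rot': array([-7.45983231e-04,  9.88929769e-01,  1.48382363e-01, -1.70780355e-04]), 'force': array([-0.12008589, -0.13752675, -0.14732616]), 'wrist_torque': array([ 0.00620717, -0.01630036, -0.03372504]), 'grasp_force': 0.0, 'width': 0.08802855206716059}
```

View pics/t1.png

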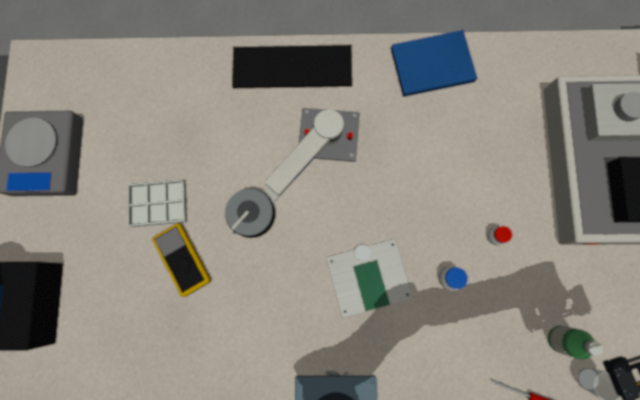

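View pics/s1.png

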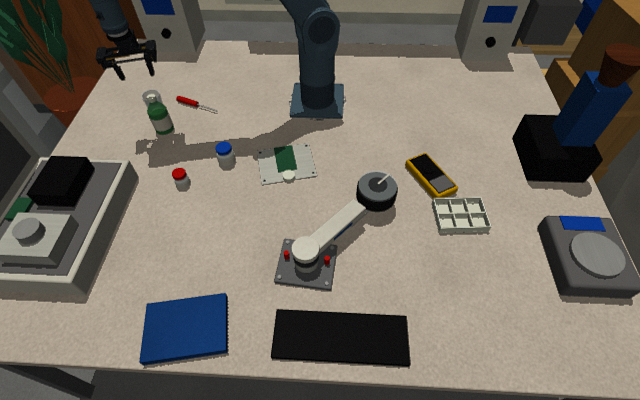

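The top view shows the column cap at about (329,124), the head at (249,212) and the green strip at (371,285). The tray (157,203) and multimeter (181,260) are to the left of the head, and the jars are to the right of the station. I'll take precise crops next.

Run:
```python
from h import *
d=shot('top')
im=d['image'][90:330,120:440,::-1]
cv2.imwrite('pics/c1.png',cv2.resize(im,None,fx=2.5,fy=2.5,interpolation=cv2.INTER_CUBIC))
```

```text
(no output)
```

View pics/c1.png

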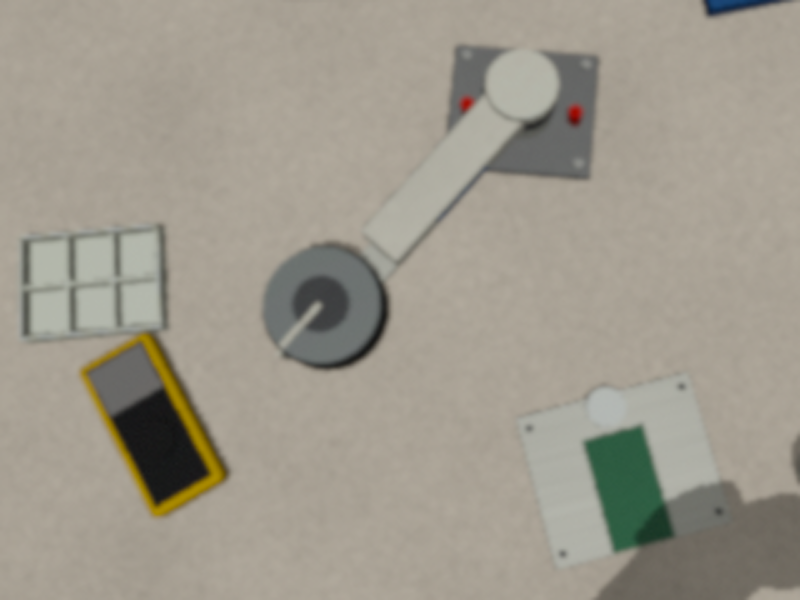

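The crop shows the cap centre at (523,85), the lid centre at (323,304), and the white line from (320,306) to (283,345). The strip's middle line runs from (613,433) to (643,544), and the stand's edge runs from (457,46) to (598,58).

```bash
cat >> h.py <<'E'
def ang(v): return np.arctan2(v[1],v[0])
E
python3 - <<'E'
from h import *
d=shot('top')
P=lambda u,v,z: world(d,120+u/2.5,90+v/2.5,z)
c=P(523,85,.104);l=P(323,304,.11);a=P(613,433,.006);b=P(643,544,.006)
e=P(598,58,.016)-P(457,46,.016); f=P(589,178,.016)-P(598,58,.016)
print('col',c,'lid',l,np.linalg.norm((l-c)[:2]))
print('strip',a,b,'from col',ang(a-c),ang(b-c),'dir',ang(b-a))
print('stand -x: ',ang(f), ang([e[1],-e[0]]))
print('boom',ang(l-c))
for n,q in dict(tray=(93,282,.03),meter=(153,425,.036)).items(): print(n,P(*q))
for n,q in dict(trayr=(165,327,.03),trayr2=(163,227,.03),mt=(148,335,.036),mr=(225,473,.036)).items(): print(n,P(*q))
for n,q in dict(jar=(456,278,.075),jar2=(502,234,.06)).items(): print(n,world(d,*q))
E
```

```text
col [0.77110224 0.01064444 0.104     ] lid [0.53282444 0.22090324 0.11      ] 0.31778148744163115
strip [ 0.40174085 -0.08557596  0.006     ] [ 0.28223207 -0.11524126  0.006     ] from col -2.8867518543528545 -2.8895645955336926 dir -2.898283465903212
stand -x:  3.0492780248482907 3.0380964086319646
boom 2.4185810010961197
tray [0.57216526 0.49543916 0.03      ]
meter [0.41217932 0.4174061  0.036     ]
trayr [0.52058119 0.41144666 0.03      ]
trayr2 [0.63467762 0.41930737 0.03      ]
mt [0.51101338 0.42800974 0.036     ]
mr [0.36028148 0.33638081 0.036     ]
jar [ 0.36030161 -0.3129665   0.075     ]
jar2 [ 0.47468366 -0.44544661  0.06      ]
```

```bash
cat >> h.py <<'E'
C=np.array([.7711,.0106]);PS=3.394
def go(p,yaw,tilt):
    """shift (m) and rotvec (deg) in tool axes from the present pose"""
    s=env.read_state();Rt=R.from_quat(s['eef_rot'],scalar_first=True)
    T=R.from_euler('z',yaw,degrees=True)*R.from_euler('x',180,degrees=True)*R.from_euler('y',tilt,degrees=True)
    print('t',round(s['t'],2),'ee',s['ee_pos'].round(4),'F',s['force'].round(2),'shift',Rt.inv().apply(np.array(p)-s['ee_pos']).round(4),'turn',(Rt.inv()*T).as_rotvec(degrees=True).round(2))
def boom():
    """time and boom world angle from the lid (depth band 0.100..0.118 near radius .32)"""
    d=eyes.get_image('top');t=env.read_state()['t']
    v,u=np.mgrid[:400,:640];K=np.array(d['K']);z=d['range_z']
    r=np.stack([(u-K[0,2])/K[0,0],-(v-K[1,2])/K[1,1],-np.ones_like(z)],-1)*z[...,None]
    w=r@rot(d).T+np.array(d['xyz'])
    rad=np.hypot(w[...,0]-C[0],w[...,1]-C[1])
    m=(w[...,2]>.1)&(w[...,2]<.119)&(rad>.25)&(rad<.39)&(z>0)
    m=cv2.morphologyEx(m.astype(np.uint8),cv2.MORPH_OPEN,np.ones((5,5)))
    n,L,S,_=cv2.connectedComponentsWithStats(m)
    i=1+np.argmax(S[1:,4]);q=w[L==i];c=q[:,:2].mean(0)
    return t,ang(c-C)%(2*np.pi),S[i,4],np.hypot(*(c-C)),c
E
python3 - <<'E'
from h import *
print(boom())
go([.612,.314,.258],48.6,-30)
E
```

```text
(0.25, np.float64(2.4125343758738405), np.int32(1618), np.float64(0.3197362181773151), array([0.53264006, 0.22359791]))
t 0.25 ee [ 0.1907 -0.6211  0.2573] F [ 0.53 -0.73  0.89] shift [ 6.772e-01 -7.703e-01 -1.000e-04] turn [ -8.3  -29.24 -30.79]
```

Emit:
jog_arm --increments '[[[1,0.677,-0.77,0,-8.3,-29.2,-30.8],[1,0.677,-0.77,0,-8.3,-29.2,-30.8],[1,0.677,-0.77,0,-8.3,-29.2,-30.8],[1,0.677,-0.77,0,-8.3,-29.2,-30.8],[1,0.677,-0.77,0,-8.3,-29.2,-30.8],[1,0.677,-0.77,0,-8.3,-29.2,-30.8],[1,0.677,-0.77,0,-8.3,-29.2,-30.8],[1,0.677,-0.77,0,-8.3,-29.2,-30.8],[1,0.677,-0.77,0,-8.3,-29.2,-30.8],[1,0.677,-0.77,0,-8.3,-29.2,-30.8]]]' --newtons 10

```text
t: 1.25
ee_pos: [0.3967, -0.1636, 0.2579]
eef_rot: [0.107, 0.88, 0.397, -0.235]
force: [0.7, -0.1, 0.7]
width: 0.01
grasp_force: 0.0
```

Run:
```python
from h import *
go([.612,.314,.258],48.6,-30)
print(env.read_state()['joints'].round(2))
```

```text
t 1.25 ee [ 0.3967 -0.1636  0.2579] F [ 0.75 -0.11  0.72] shift [ 0.4336 -0.1542 -0.2503] turn [ 0.07 -0.03 -0.03]
[ 0.2   0.35 -0.23  1.96  0.47  1.26 -1.  ]
```

Emit:
jog_arm --increments '[[[1,0.434,-0.154,-0.25,0,0,0],[1,0.434,-0.154,-0.25,0,0,0],[1,0.434,-0.154,-0.25,0,0,0],[1,0.434,-0.154,-0.25,0,0,0],[1,0.434,-0.154,-0.25,0,0,0],[1,0.434,-0.154,-0.25,0,0,0],[1,0.434,-0.154,-0.25,0,0,0],[1,0.434,-0.154,-0.25,0,0,0],[1,0.434,-0.154,-0.25,0,0,0],[1,0.434,-0.154,-0.25,0,0,0]]]'

```text
t: 2.25
ee_pos: [0.6025, 0.2917, 0.2572]
eef_rot: [0.107, 0.88, 0.397, -0.236]
force: [1.4, 1.0, -0.7]
width: 0.0006
grasp_force: 0.0
```

Run:
```python
from h import *
go([.612,.314,.077],48.6,-30)
```

```text
t 2.25 ee [0.6025 0.2917 0.2572] F [ 1.36  1.04 -0.66] shift [ 0.1099 -0.0079  0.1446] turn [ 0.05 -0.02 -0.04]
```

Emit:
jog_arm --increments '[[[1,0.11,-0.008,0.145,0,0,0],[1,0.11,-0.008,0.145,0,0,0],[1,0.11,-0.008,0.145,0,0,0],[1,0.11,-0.008,0.145,0,0,0],[1,0.11,-0.008,0.145,0,0,0],[1,0.11,-0.008,0.145,0,0,0]]]'

```text
t: 2.85
ee_pos: [0.6112, 0.3124, 0.0772]
eef_rot: [0.107, 0.88, 0.397, -0.236]
force: [1.0, -0.7, 0.8]
width: 0.0002
grasp_force: 0.0
```

Run:
```python
from h import *
go([.612,.314,.077],48.6,-30)
d=shot('scene');im=d['image'][130:300,250:510,::-1]
cv2.imwrite('pics/c2.png',cv2.resize(im,None,fx=3,fy=3,interpolation=cv2.INTER_CUBIC))
```

```text
t 2.85 ee [0.6112 0.3124 0.0772] F [ 1.04 -0.66  0.77] shift [ 0.0016 -0.0004 -0.0007] turn [ 0.04  0.01 -0.03]
```

View pics/c2.png

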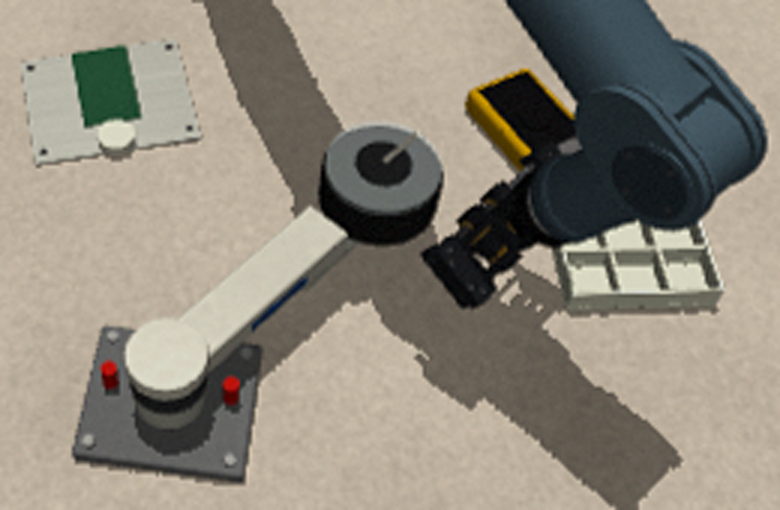

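The picture shows the fingertip (455,270) beside the drum (380,215). It sits below lid level, with a clear gap of about 40 mm. I'll approach and push slowly.

Emit:
jog_arm --increments '[[[1,-0.0052,0,0.003,0,0,0],[1,-0.0104,0,0.006,0,0,0],[1,-0.0156,0,0.009,0,0,0],[1,-0.0208,0,0.012,0,0,0],[1,-0.0231,0,0.0133,0,0,0],[1,-0.0254,0,0.0147,0,0,0],[1,-0.0277,0,0.016,0,0,0],[1,-0.03,0,0.0173,0,0,0],[1,-0.0323,0,0.0186,0,0,0],[1,-0.0346,0,0.02,0,0,0]]]'

```text
t: 3.9
ee_pos: [0.5845, 0.2826, 0.0766]
eef_rot: [0.107, 0.88, 0.398, -0.236]
force: [0.3, 0.7, -0.1]
width: 0.0004
grasp_force: 0.2
```

Run:
```python
from h import *
print(boom()); s=env.read_state(); print(s['ee_pos'],s['force'])
```

```text
(3.95, np.float64(2.4387283768116688), np.int32(423), np.float64(0.27890182639072153), array([0.55829963, 0.19088375]))
[0.58438053 0.28214076 0.07663786] [-0.09817818 -1.36958372  0.47074364]
```

Emit:
jog_arm --increments '[[[1,-0.0023,0,0.0013,0,0,0],[1,-0.0046,0,0.0027,0,0,0],[1,-0.0069,0,0.004,0,0,0],[1,-0.0092,0,0.0053,0,0,0],[1,-0.0115,0,0.0066,0,0,0],[1,-0.0138,0,0.008,0,0,0],[1,-0.0161,0,0.0093,0,0,0],[1,-0.0184,0,0.0106,0,0,0]]]'

```text
t: 4.75
ee_pos: [0.5705, 0.2664, 0.0767]
eef_rot: [0.107, 0.88, 0.397, -0.236]
force: [-0.4, -0.3, 0.6]
width: -0.0002
grasp_force: 0.0
```

Run:
```python
from h import *
print(boom()); s=env.read_state(); print(s['ee_pos'],s['force'])
d=shot('top');im=d['image'][150:270,180:340,::-1]
cv2.imwrite('pics/c3.png',cv2.resize(im,None,fx=4,fy=4,interpolation=cv2.INTER_CUBIC))
```

```text
(4.8, np.float64(2.5725157658731668), np.int32(382), np.float64(0.2778165049933046), array([0.53706772, 0.16030272]))
[0.57036038 0.26600612 0.07669139] [ 0.04393802 -1.035488   -0.45747739]
```

View pics/c3.png

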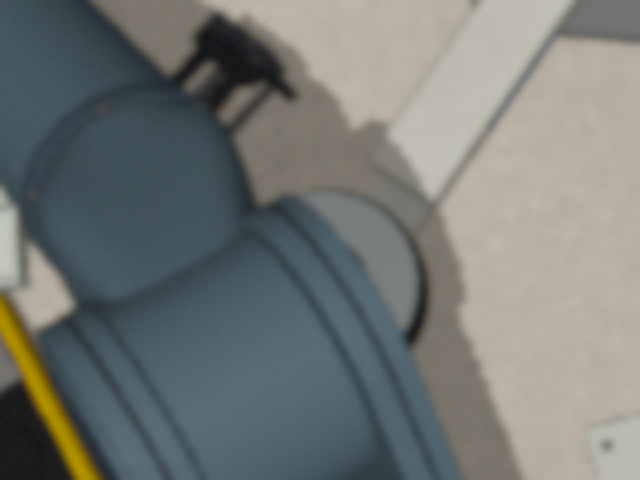

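The head has left the fingertip and is coasting; its lid edge is visible at (380,250) and the arm covers the rest. I'll back off and lift.

Emit:
jog_arm --increments '[[[1,0.026,0,-0.015,0,0,0],[1,0.0,0,-0.06,0,0,0],[1,-0.059,0,-0.162,0,0,0],[1,-0.059,0,-0.162,0,0,0],[1,-0.059,0,-0.162,0,0,0]]]'

```text
t: 5.35
ee_pos: [0.5917, 0.2903, 0.2519]
eef_rot: [0.106, 0.881, 0.397, -0.232]
force: [-0.7, -0.4, 0.4]
width: 0.0004
grasp_force: 0.0
```

Run:
```python
from h import *
print(boom());go([.498,-.214,.25],104.5,30)
```

```text
(5.4, np.float64(2.6159327581880336), np.int32(1316), np.float64(0.3059172463093137), array([0.50648372, 0.16410435]))
t 5.4 ee [0.5921 0.2905 0.2534] F [-0.26  0.81  2.12] shift [-0.3815  0.2633  0.2204] turn [  0.45  54.59 -58.35]
```

Emit:
jog_arm --increments '[[[1,-0.381,0.263,0.22,0.4,54.6,-58.4],[1,-0.381,0.263,0.22,0.4,54.6,-58.4],[1,-0.381,0.263,0.22,0.4,54.6,-58.4],[1,-0.381,0.263,0.22,0.4,54.6,-58.4],[1,-0.381,0.263,0.22,0.4,54.6,-58.4],[1,-0.381,0.263,0.22,0.4,54.6,-58.4],[1,-0.381,0.263,0.22,0.4,54.6,-58.4],[1,-0.381,0.263,0.22,0.4,54.6,-58.4],[1,-0.381,0.263,0.22,0.4,54.6,-58.4],[1,-0.381,0.263,0.22,0.4,54.6,-58.4]]]'

```text
t: 6.4
ee_pos: [0.5044, -0.1724, 0.2469]
eef_rot: [-0.206, 0.59, 0.765, 0.157]
force: [1.0, -0.3, -0.2]
width: 0.0005
grasp_force: 0.0
```

Run:
```python
from h import *
print(boom());print(boom());go([.498,-.214,.077],104.5,30)
```

```text
(6.45, np.float64(2.7155122605057214), np.int32(1724), np.float64(0.3175150718326792), array([0.48197308, 0.14183051]))
(6.5, np.float64(2.721754141418251), np.int32(1741), np.float64(0.31719609179411135), array([0.48145087, 0.13989325]))
t 6.5 ee [ 0.5024 -0.1834  0.2423] F [-1.08 -0.53 -1.2 ] shift [-0.1072 -0.0096  0.1292] turn [-0.17  0.16 -1.04]
```

Emit:
jog_arm --increments '[[[1,-0.107,-0.01,0.129,0,0,-1],[1,-0.107,-0.01,0.129,0,0,-1],[1,-0.107,-0.01,0.129,0,0,-1],[1,-0.107,-0.01,0.129,0,0,-1],[1,-0.107,-0.01,0.129,0,0,-1],[1,-0.107,-0.01,0.129,0,0,-1]]]'

```text
t: 7.1
ee_pos: [0.5026, -0.2007, 0.083]
eef_rot: [-0.204, 0.585, 0.769, 0.157]
force: [-0.2, -0.7, 0.4]
width: 0.0009
grasp_force: 0.0
```

Run:
```python
from h import *
print(boom());go([.498,-.214,.077],104.5,30)
```

```text
(7.15, np.float64(2.787798374655714), np.int32(1708), np.float64(0.3179304488091812), array([0.4728606 , 0.12075005]))
t 7.15 ee [ 0.5031 -0.2009  0.0837] F [0.13 0.54 0.53] shift [-0.0131 -0.0084  0.0002] turn [-0.31  0.26  0.95]
```

Emit:
jog_arm --increments '[[[1,-0.005,0,0,0,0,0],[1,-0.01,0,0,0,0,0],[1,-0.01,0,0,0,0,0],[1,-0.01,0,0,0,0,0],[1,-0.01,0,0,0,0,0],[1,-0.01,0,0,0,0,0],[1,-0.01,0,0,0,0,0],[1,-0.01,0,0,0,0,0],[1,-0.01,0,0,0,0,0],[1,-0.01,0,0,0,0,0]]]'

```text
t: 8.15
ee_pos: [0.5037, -0.2097, 0.0763]
eef_rot: [-0.205, 0.585, 0.769, 0.156]
force: [-0.1, -0.1, 0.3]
width: 0.0004
grasp_force: 0.0
```

Emit:
jog_arm --increments '[[[1,0,0,0,0,0,0],[1,0,0,0,0,0,0],[1,0,0,0,0,0,0],[1,0,0,0,0,0,0],[1,0,0,0,0,0,0],[1,0,0,0,0,0,0],[1,0,0,0,0,0,0],[1,0,0,0,0,0,0],[1,0,0,0,0,0,0],[1,0,0,0,0,0,0]]]'

```text
t: 9.15
ee_pos: [0.5037, -0.2097, 0.0763]
eef_rot: [-0.205, 0.585, 0.769, 0.156]
force: [-0.0, 0.3, -0.7]
width: 0.0005
grasp_force: 0.0
```

Run:
```python
from h import *
print(boom());go([.498,-.214,.077],104.5,30)
```

```text
(9.2, np.float64(2.9478498790243517), np.int32(1763), np.float64(0.3174615974181424), array([0.45957795, 0.07172183]))
t 9.2 ee [ 0.5037 -0.2098  0.0763] F [-0.32 -0.11 -0.1 ] shift [-0.0019 -0.0066 -0.0019] turn [-0.44  0.18  0.84]
```

Emit:
jog_arm --increments '[[[1,0,0,0,0,0,0],[1,0,0,0,0,0,0],[1,0,0,0,0,0,0],[1,0,0,0,0,0,0],[1,0,0,0,0,0,0],[1,0,0,0,0,0,0],[1,0,0,0,0,0,0],[1,0,0,0,0,0,0],[1,0,0,0,0,0,0],[1,0,0,0,0,0,0]]]'

```text
t: 10.2
ee_pos: [0.5037, -0.2098, 0.0764]
eef_rot: [-0.204, 0.585, 0.769, 0.156]
force: [0.3, -0.3, -0.2]
width: 0.0009
grasp_force: 0.0
```

Emit:
jog_arm --increments '[[[1,0,0,0,0,0,0],[1,0,0,0,0,0,0],[1,0,0,0,0,0,0],[1,0,0,0,0,0,0],[1,0,0,0,0,0,0],[1,0,0,0,0,0,0],[1,0,0,0,0,0,0],[1,0,0,0,0,0,0],[1,0,0,0,0,0,0],[1,0,0,0,0,0,0]]]'

```text
t: 11.2
ee_pos: [0.5037, -0.2097, 0.0763]
eef_rot: [-0.204, 0.585, 0.769, 0.156]
force: [-0.3, 0.7, -0.4]
width: 0.0005
grasp_force: 0.0
```

Run:
```python
from h import *
print(boom())
```

```text
(11.25, np.float64(3.0717332767499026), np.int32(1740), np.float64(0.3166834580267397), array([0.45518899, 0.03270532]))
```

It will stop about 0.1 rad short, so I'm going round for a small second nudge.

Run:
```python
from h import *
go([.50,-.215,.25],104.5,30)
go([.438,.117,.25],96,-30)
```

```text
t 11.25 ee [ 0.5037 -0.2097  0.0763] F [ 0.23  0.34 -0.34] shift [ 0.0828 -0.0048 -0.1527] turn [-0.44  0.18  0.85]
t 11.25 ee [ 0.5037 -0.2097  0.0763] F [ 0.23  0.34 -0.34] shift [0.3748 0.0239 0.0146] turn [  0.06 -59.68   9.9 ]
```

Emit:
jog_arm --increments '[[[1,0.083,-0.005,-0.153,0,0,0],[1,0.083,-0.005,-0.153,0,0,0],[1,0.083,-0.005,-0.153,0,0,0],[1,0.083,-0.005,-0.153,0,0,0],[1,0.375,0.024,0.015,0,-59.7,9.9],[1,0.375,0.024,0.015,0,-59.7,9.9],[1,0.375,0.024,0.015,0,-59.7,9.9],[1,0.375,0.024,0.015,0,-59.7,9.9],[1,0.375,0.024,0.015,0,-59.7,9.9],[1,0.375,0.024,0.015,0,-59.7,9.9]]]'

```text
t: 12.25
ee_pos: [0.4516, 0.0423, 0.2497]
eef_rot: [0.087, 0.648, 0.751, -0.094]
force: [0.7, -0.2, -1.1]
width: 0.0003
grasp_force: 0.0
```

Run:
```python
from h import *
print(boom())
go([.438,.117,.25],96,-30)
```

```text
(12.3, np.float64(3.189079650487223), np.int32(978), np.float64(0.3178655324190921), array([ 0.4535928 , -0.00448881]))
t 12.3 ee [0.4497 0.0555 0.2495] F [-1.47  8.11  0.25] shift [ 0.0605 -0.0019 -0.0161] turn [ -0.21 -15.47   3.47]
```

Emit:
jog_arm --increments '[[[1,0.104,-0.002,-0.028,0,-15.5,3.5],[1,0.104,-0.002,-0.028,0,-15.5,3.5],[1,0.104,-0.002,-0.028,0,-15.5,3.5],[1,0.104,-0.002,-0.028,0,-15.5,3.5]]]'

```text
t: 12.7
ee_pos: [0.433, 0.1528, 0.2494]
eef_rot: [0.185, 0.648, 0.717, -0.176]
force: [-0.3, -0.1, 0.1]
width: 0.0007
grasp_force: 0.0
```

Run:
```python
from h import *
print(boom())
go([.438,.16,.077],96,-30)
```

```text
(12.75, np.float64(3.1372815280439466), np.int32(1771), np.float64(0.3164855921624876), array([0.45461735, 0.0119644 ]))
t 12.75 ee [0.4337 0.1496 0.2496] F [ 1.12 -0.49  0.12] shift [0.0942 0.0073 0.1449] turn [-0.92 -0.28 -0.2 ]
```

Emit:
jog_arm --increments '[[[1,0.094,0.007,0.145,0,0,0],[1,0.094,0.007,0.145,0,0,0],[1,0.094,0.007,0.145,0,0,0],[1,0.094,0.007,0.145,0,0,0],[1,0.094,0.007,0.145,0,0,0],[1,0.094,0.007,0.145,0,0,0]]]'

```text
t: 13.35
ee_pos: [0.4394, 0.1557, 0.0782]
eef_rot: [0.186, 0.652, 0.713, -0.178]
force: [1.1, 0.5, -0.5]
width: 0.0002
grasp_force: 0.0
```

Run:
```python
from h import *
print(boom())
go([.438,.16,.077],96,-30)
```

```text
(13.4, np.float64(3.169576206411161), np.int32(1610), np.float64(0.31474393282030605), array([0.45647929, 0.0017935 ]))
t 13.4 ee [0.4398 0.1564 0.0789] F [ 0.32 -0.21  0.45] shift [ 0.0042 -0.0015 -0.0002] turn [-0.94 -0.2  -0.66]
```

Emit:
jog_arm --increments '[[[1,-0.007,0,0.004,0,0,0],[1,-0.014,0,0.008,0,0,0],[1,-0.021,0,0.012,0,0,0],[1,-0.028,0,0.016,0,0,0],[1,-0.035,0,0.02,0,0,0],[1,-0.042,0,0.024,0,0,0],[1,-0.049,0,0.028,0,0,0],[1,-0.056,0,0.032,0,0,0],[1,-0.061,0,0.035,0,0,0],[1,-0.0625,0,0.036,0,0,0]]]'

```text
t: 14.4
ee_pos: [0.4452, 0.0844, 0.0774]
eef_rot: [0.187, 0.652, 0.713, -0.178]
force: [-0.0, -0.1, 0.2]
width: 0.0004
grasp_force: 0.0
```

Run:
```python
from h import *
d=eyes.get_image('top');im=d['image'][150:290,270:430,::-1]
cv2.imwrite('pics/c4.png',cv2.resize(im,None,fx=4,fy=4,interpolation=cv2.INTER_CUBIC))
go([.438,.16,.077],96,-30)
```

```text
t 14.45 ee [0.4452 0.0846 0.0774] F [-0.44  0.56  0.53] shift [ 0.0659 -0.0006 -0.0374] turn [-0.98 -0.15 -0.56]
```

View pics/c4.png

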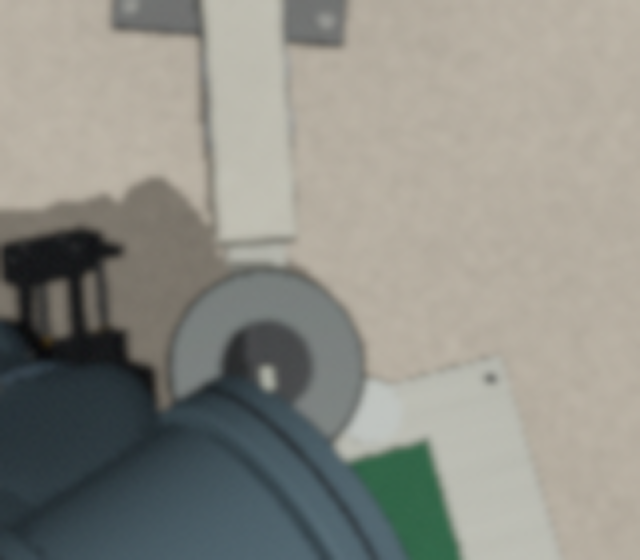

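The lid centre is at (267,362) in the crop, and the fingers' edge at (153,375) is about 9 mm short of the drum. I'll close in and then push slowly.

Emit:
jog_arm --increments '[[[1,-0.0026,0,0.0015,0,0,0],[1,-0.0052,0,0.003,0,0,0],[1,-0.0072,0,0.0042,0,0,0],[1,-0.0085,0,0.0049,0,0,0],[1,-0.0098,0,0.0056,0,0,0],[1,-0.0111,0,0.0064,0,0,0],[1,-0.0124,0,0.0072,0,0,0],[1,-0.0137,0,0.0079,0,0,0],[1,-0.015,0,0.0086,0,0,0],[1,-0.0163,0,0.0094,0,0,0]]]'

```text
t: 15.45
ee_pos: [0.4469, 0.0665, 0.0773]
eef_rot: [0.187, 0.651, 0.714, -0.177]
force: [0.8, -0.0, 0.0]
width: 0.0007
grasp_force: 0.0
```

```bash
cat >> h.py <<'E'
def lid():
    """boom angle from the lid's rim: circle of known radius fitted to visible lid pixels' edge facing the column / -y side"""
    from scipy.optimize import least_squares
    d=eyes.get_image('top');t=env.read_state()['t']
    v,u=np.mgrid[:400,:640];K=np.array(d['K']);z=d['range_z']
    w=(np.stack([(u-K[0,2])/K[0,0],-(v-K[1,2])/K[1,1],-np.ones_like(z)],-1)*z[...,None])@rot(d).T+np.array(d['xyz'])
    rad=np.hypot(w[...,0]-C[0],w[...,1]-C[1])
    m=((w[...,2]>.1)&(w[...,2]<.119)&(rad>.25)&(rad<.39)&(z>0)).astype(np.uint8)
    m=cv2.morphologyEx(m,cv2.MORPH_OPEN,np.ones((3,3)))
    n,L,S,_=cv2.connectedComponentsWithStats(m);i=1+np.argmax(S[1:,4]);q=w[L==i][:,:2]
    # angle at which the visible set lies inside the lid and its -y edge touches the rim
    f=lambda p:np.percentile((q-C)@np.array([-np.sin(p),np.cos(p)]),99.5)-.0605
    ps=np.linspace(2.3,3.7,1401);g=[abs(f(p)) for p in ps]
    return t,ps[int(np.argmin(g))],S[i,4]
E
python3 - <<'E'
from h import *
print(lid());print(env.read_state()['ee_pos'])
E
```

```text
(15.5, np.float64(3.228), np.int32(1332))
[0.44687974 0.06611658 0.07736705]
```

Emit:
jog_arm --increments '[[[1,-0.0012,0,0.0007,0,0,0],[1,-0.0024,0,0.0014,0,0,0],[1,-0.0036,0,0.0021,0,0,0],[1,-0.0048,0,0.0028,0,0,0],[1,-0.006,0,0.0035,0,0,0],[1,-0.0072,0,0.0042,0,0,0],[1,-0.0084,0,0.0049,0,0,0],[1,-0.0096,0,0.0056,0,0,0],[1,-0.0108,0,0.0063,0,0,0],[1,-0.012,0,0.007,0,0,0]]]'

```text
t: 16.5
ee_pos: [0.4481, 0.0526, 0.0772]
eef_rot: [0.187, 0.651, 0.714, -0.177]
force: [-0.0, 0.3, 0.1]
width: 0.0006
grasp_force: 0.0
```

Run:
```python
from h import *
print(lid());print(env.read_state()['ee_pos'])
```

```text
(16.55, np.float64(3.292), np.int32(1448))
[0.44807106 0.0523218  0.07727296]
```

Emit:
jog_arm --increments '[[[1,0.026,0,-0.015,0,0,0],[1,0.0,0,-0.06,0,0,0],[1,-0.05,0,-0.15,0,0,0],[1,-0.05,0,-0.15,0,0,0],[1,-0.05,0,-0.15,0,0,0]]]'

```text
t: 17.05
ee_pos: [0.449, 0.0856, 0.2371]
eef_rot: [0.189, 0.652, 0.713, -0.174]
force: [0.6, 0.1, -0.1]
width: 0.0005
grasp_force: 0.0
```

Run:
```python
from h import *
print(lid());print(boom());go([.500,-.225,.25],104.5,30)
```

```text
(17.1, np.float64(3.321), np.int32(1796))
(17.15, np.float64(3.3300817591418927), np.int32(1745), np.float64(0.3167789153140302), array([ 0.45993173, -0.04875644]))
t 17.15 ee [0.4474 0.0842 0.2334] F [-0.56 -0.72 -0.27] shift [-0.2796  0.0251  0.1408] turn [-0.39 59.62 -9.9 ]
```

Emit:
jog_arm --increments '[[[1,-0.27,0.025,0.14,0,59.6,-9.9],[1,-0.27,0.025,0.14,0,59.6,-9.9],[1,-0.27,0.025,0.14,0,59.6,-9.9],[1,-0.27,0.025,0.14,0,59.6,-9.9],[1,-0.27,0.025,0.14,0,59.6,-9.9],[1,-0.27,0.025,0.14,0,59.6,-9.9],[1,-0.27,0.025,0.14,0,59.6,-9.9]]]'

```text
t: 17.85
ee_pos: [0.4953, -0.2005, 0.2434]
eef_rot: [-0.146, 0.614, 0.77, 0.098]
force: [2.2, -0.3, 0.1]
width: 0.0005
grasp_force: 0.0
```

Run:
```python
from h import *
print(boom());go([.500,-.205,.077],106,30)
```

```text
(17.9, np.float64(3.365563417973291), np.int32(1758), np.float64(0.3178689982390049), array([ 0.46117035, -0.05999964]))
t 17.9 ee [ 0.4944 -0.2171  0.2379] F [  0.71 -12.81  -2.39] shift [-0.0463  0.0132  0.1541] turn [ 0.01  9.42 -4.35]
```

Emit:
jog_arm --increments '[[[1,-0.046,0.013,0.154,0,9.4,-4.4],[1,-0.046,0.013,0.154,0,9.4,-4.4],[1,-0.046,0.013,0.154,0,9.4,-4.4],[1,-0.046,0.013,0.154,0,9.4,-4.4],[1,-0.046,0.013,0.154,0,9.4,-4.4]]]'

```text
t: 18.4
ee_pos: [0.4999, -0.1872, 0.0812]
eef_rot: [-0.206, 0.575, 0.778, 0.151]
force: [0.5, -1.0, 0.2]
width: 0.0003
grasp_force: 0.0
```

Run:
```python
from h import *
t,p,*r=boom();print(t,p,r)
T=np.array([-np.sin(p),np.cos(p)]);h=C+.32*np.array([np.cos(p),np.sin(p)])
e=env.read_state()['ee_pos'];print('gap',(e[:2]-h)@T-.082)
go([.500,-.205,.077],106,30)
```

```text
18.45 3.3911832128685293 [np.int32(1768), np.float64(0.3168885483435973), array([ 0.46403068, -0.06767376])]
gap 0.04373831016216313
t 18.45 ee [ 0.5015 -0.1879  0.0834] F [0.06 0.98 0.55] shift [-0.017  -0.0064 -0.0023] turn [-0.53  0.59  0.97]
```

Emit:
jog_arm --increments '[[[1,0.005,0,0.004,0,0,0],[1,0.01,0,0.0075,0,0,0],[1,0.015,0,0.0115,0,0,0],[1,0.0195,0,0.015,0,0,0],[1,0.0225,0,0.0175,0,0,0],[1,0.024,0,0.0185,0,0,0]]]'

```text
t: 19.05
ee_pos: [0.4925, -0.1595, 0.0788]
eef_rot: [-0.203, 0.575, 0.778, 0.151]
force: [-0.3, 1.0, 0.3]
width: 0.0003
grasp_force: 0.0
```

Run:
```python
from h import *
t,p,*r=boom();print(t,p,r)
T=np.array([-np.sin(p),np.cos(p)]);h=C+.32*np.array([np.cos(p),np.sin(p)])
e=env.read_state()['ee_pos'];print('gap',(e[:2]-h)@T-.082,e)
```

```text
19.1 3.4130624643849363 [np.int32(1739), np.float64(0.317122750876794), array([ 0.46559098, -0.07443574])]
gap 0.007150299193860274 [ 0.49249351 -0.15948695  0.07876688]
```

Emit:
jog_arm --increments '[[[1,0.001,0,0.0006,0,0,0],[1,0.0015,0,0.0009,0,0,0],[1,0.0012,0,0.0007,0,0,0],[1,0.0009,0,0.0005,0,0,0],[1,0.0006,0,0.0003,0,0,0],[1,0.0003,0,0.0002,0,0,0],[1,0,0,0,0,0,0],[1,-0.0003,0,-0.0002,0,0,0],[1,-0.0006,0,-0.0003,0,0,0],[1,-0.0009,0,-0.0005,0,0,0]]]'

```text
t: 20.1
ee_pos: [0.493, -0.1611, 0.0787]
eef_rot: [-0.203, 0.575, 0.778, 0.151]
force: [-1.2, -0.9, -0.1]
width: 0.0004
grasp_force: 0.0
```

Run:
```python
from h import *
t,p,*r=boom();print(t,p,r)
T=np.array([-np.sin(p),np.cos(p)]);h=C+.32*np.array([np.cos(p),np.sin(p)])
e=env.read_state()['ee_pos'];print('gap',(e[:2]-h)@T-.082,e)
```

```text
20.15 3.4357621864122936 [np.int32(1777), np.float64(0.31692099910789073), array([ 0.46779289, -0.08128971])]
gap 0.0017219503024025473 [ 0.49300426 -0.16113149  0.07866705]
```

Emit:
jog_arm --increments '[[[1,-0.0003,0,-0.0002,0,0,0],[1,-0.0006,0,-0.0004,0,0,0],[1,-0.0009,0,-0.0006,0,0,0],[1,-0.0012,0,-0.0007,0,0,0],[1,-0.0015,0,-0.0009,0,0,0]]]'

```text
t: 20.65
ee_pos: [0.4935, -0.1627, 0.0787]
eef_rot: [-0.203, 0.575, 0.778, 0.151]
force: [-0.3, 0.2, 0.8]
width: 0.0005
grasp_force: 0.0
```

Run:
```python
from h import *
for _ in range(2):
    t,p,*r=boom();print(t,p)
T=np.array([-np.sin(p),np.cos(p)]);h=C+.32*np.array([np.cos(p),np.sin(p)])
e=env.read_state()['ee_pos'];print('gap',(e[:2]-h)@T-.082,e)
```

```text
20.7 3.4340219262268583
20.75 3.433139239389675
gap 0.004285713744259387 [ 0.49353226 -0.16278485  0.07871583]
```

The head is almost still, 0.04 rad from the mark. I'm taking the hand away.

Emit:
jog_arm --increments '[[[1,-0.01,0,-0.006,0,0,0],[1,-0.025,0,-0.014,0,0,0],[1,-0.035,0,-0.02,0,0,0],[1,-0.035,0,-0.02,0,0,0],[1,-0.035,0,-0.02,0,0,0],[1,-0.035,0,-0.02,0,0,0],[1,-0.035,0,-0.02,0,0,0],[1,-0.035,0,-0.02,0,0,0],[1,-0.035,0,-0.02,0,0,0],[1,-0.035,0,-0.02,0,0,0]]]'

```text
t: 21.75
ee_pos: [0.5053, -0.2011, 0.0791]
eef_rot: [-0.203, 0.575, 0.778, 0.151]
force: [0.8, -0.2, 0.5]
width: 0.0004
grasp_force: 0.0
```

Run:
```python
from h import *
print(boom())
```

```text
(21.8, np.float64(3.431394780093917), np.int32(1754), np.float64(0.3161454755610974), array([ 0.46813765, -0.07974256]))
```

Emit:
jog_arm --increments '[[[1,0,0,0,0,0,0],[1,0,0,0,0,0,0],[1,0,0,0,0,0,0],[1,0,0,0,0,0,0],[1,0,0,0,0,0,0],[1,0,0,0,0,0,0],[1,0,0,0,0,0,0],[1,0,0,0,0,0,0],[1,0,0,0,0,0,0],[1,0,0,0,0,0,0]]]'

```text
t: 22.8
ee_pos: [0.5053, -0.2012, 0.079]
eef_rot: [-0.203, 0.575, 0.778, 0.151]
force: [0.4, -0.3, 0.7]
width: 0.0004
grasp_force: 0.0
```

Run:
```python
from h import *
print(boom())
```

```text
(22.85, np.float64(3.430890683481364), np.int32(1776), np.float64(0.31626454014767397), array([ 0.46797803, -0.07962379]))
```

Emit:
jog_arm --increments '[[[1,0,0,0,0,0,0],[1,0,0,0,0,0,0],[1,0,0,0,0,0,0],[1,0,0,0,0,0,0],[1,0,0,0,0,0,0],[1,0,0,0,0,0,0],[1,0,0,0,0,0,0],[1,0,0,0,0,0,0],[1,0,0,0,0,0,0],[1,0,0,0,0,0,0]]]'

```text
t: 23.85
ee_pos: [0.5053, -0.2013, 0.079]
eef_rot: [-0.203, 0.575, 0.778, 0.151]
force: [0.1, 0.1, 0.1]
width: 0.0006
grasp_force: 0.0
```

Emit:
jog_arm --increments '[[[1,0,0,0,0,0,0],[1,0,0,0,0,0,0],[1,0,0,0,0,0,0],[1,0,0,0,0,0,0],[1,0,0,0,0,0,0],[1,0,0,0,0,0,0],[1,0,0,0,0,0,0],[1,0,0,0,0,0,0],[1,0,0,0,0,0,0],[1,0,0,0,0,0,0]]]'

```text
t: 24.85
ee_pos: [0.5054, -0.2012, 0.079]
eef_rot: [-0.203, 0.575, 0.778, 0.151]
force: [0.9, 0.4, -0.2]
width: 0.0003
grasp_force: 0.0
```

Emit:
jog_arm --increments '[[[1,0,0,0,0,0,0],[1,0,0,0,0,0,0],[1,0,0,0,0,0,0],[1,0,0,0,0,0,0],[1,0,0,0,0,0,0],[1,0,0,0,0,0,0],[1,0,0,0,0,0,0],[1,0,0,0,0,0,0],[1,0,0,0,0,0,0],[1,0,0,0,0,0,0]]]'

```text
t: 25.85
ee_pos: [0.5054, -0.2013, 0.079]
eef_rot: [-0.203, 0.575, 0.778, 0.151]
force: [-0.5, 0.2, -0.3]
width: 0.0005
grasp_force: 0.0
```

Run:
```python
from h import *
print(boom())
d=shot('top');im=d['image'][150:350,270:470,::-1]
cv2.imwrite('pics/c5.png',cv2.resize(im,None,fx=3,fy=3,interpolation=cv2.INTER_CUBIC))
```

```text
(25.9, np.float64(3.4300788175066805), np.int32(1787), np.float64(0.31668128418182445), array([ 0.46750536, -0.07949623]))
```

View pics/c5.png

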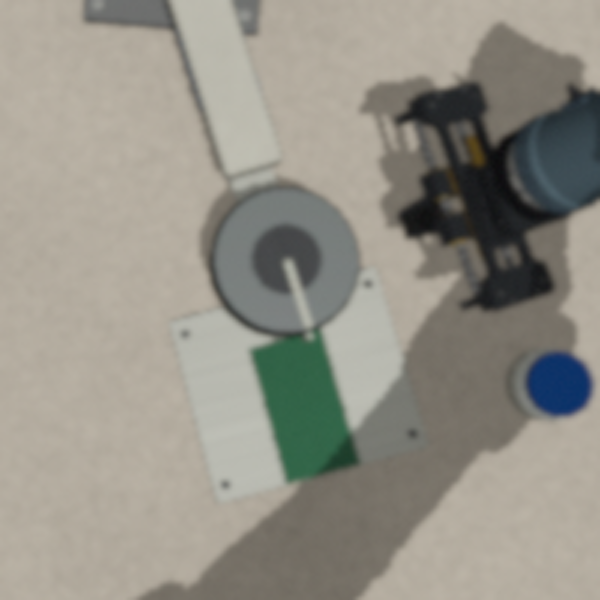

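The white line, ending at (310,338), is over the strip, whose edge runs from (250,350) to (320,328). The head is still and the hand is clear of it.

```bash
python3 -c "
from h import *
print(env.job_done())"
```

```text
the job is handed in; nothing more can be done
None
```

I handed the job in with the head at rest over the green strip, about 12 mm from the mark (32 mm allowed), still with the hand off it for about 5 s; the hand-in returned no verdict, and I didn't re-measure the bench items.

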